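Shut and bolt the counter case

ROBOT

A 6-joint arm with a two-finger parallel gripper is mounted at the origin on a cart in front of the work surface, level with it; the furniture and walls round the work are solid. World frame = base frame: x ahead of the robot, y to its left, z up, the work surface at z = 0. Lengths are in m, angles in rad, forces in N, time in s.
With the tool pointing down it reaches from about 0.4 to 0.825 m from the base axis. Payload 7 kg.
Tool frame: the origin (TCP) lies on the centre line of the jaws, within the pads' length; the fingertips stand arm.tip_reach ahead of it and the grasp point (between the pads) lies 5 mm behind it (arm.tip_reach is the distance from the TCP to the fingertips, in m); z points along the fingers, y is the line along which they close (so a half turn about z gives the same grasp; the last joint's range is limited). The gripper opens to 88 mm and grips with 3 to 60 N. Pads are 19 mm wide; open, the fingers measure 130 mm over their backs; the gripper's body (78 mm by 193 mm) begins 47 mm behind the grasp point.
Start: joints at [1.602, 0.359, 0.012, 0, -1.224, -0.288], TCP at [0.171, 0.653, 0.207] pointing down, gripper open.
Joint ranges: [-3.07, 3.07], [-1.43, 2.12], [-1.02, 1.25], [-3.03, 1.67], [-3.05, -0], [-3.03, 3.03]. Speed limits (rad/s): [2.39, 2.39, 3.01, 3.14, 3.14, 3.14].

INTERFACE

Orientations are given as [roll, pitch, yaw] about the fixed x, y, z axes, in that order (R = Rz(yaw) Ry(pitch) Rx(roll)).
In Python, from station import status, optics, order, arm gives the robot as it stands. The module is installed in compiled form; this text tells all that it offers.
- The arm moves only by the shell command python3 -m jog 'ROWS' [FORCE]. ROWS is JSON, a list of rows, each a list of 3 entries, a list of its own where there are three numbers: the gripper command: -1 is shut, 1 is fully open, values between are in proportion, then the shift along the tool's x, y, z in mm, then the turn about the tool's z in rad. A call has 1 to 20 rows; each row is the pose to reach, as a shift and turn from the pose commanded when the call began, along the tool's axes at that moment; what a row does not reach only later rows make up. A row lasts 1/8 s, in which the tool goes at most 62.5 mm and 10.7 degrees, less where a joint would pass 70% of its speed; a pose out of reach is approached as far as the arm can. A call with a gripper value outside its range is refused whole. The fingers move at their own pace and stop on an object; FORCE is the grip in N (left out, the last holds). Time passes only in rows, so rows that repeat a pose let the fingers close. It gives the time, the measured TCP pose, the force, the opening and the grip force at its end, in the units of the state.
- status.get_state(): the state, without advancing time (a new reading comes with each control period).
- optics.grab_frame(name): name is "scene" or "side" or "wrist"; returns a dict with "color" (384x512x3 uint8, red, green, blue), "mtx" (3x3 intrinsics, pixels), "k1" (the pictures are not rectified: a ray, as slopes to the right and down, at radius r is drawn at 1 + k1 r^2 times it, then the intrinsics apply), "cam_to_world" (4x4, takes a point from camera to world coordinates). Camera axes: x right, y down, z forward; pixel columns grow to the right and rows downward; lengths in m; the calibration is good to about 2 mm. A picture is of the moment at which its call begins. There is no depth.
- order.job_done(): hands the job in; it is judged then, once.
The state is a dict: "t": time; "q": joint angles; "qd": joint speeds; "joint_efforts": joint torques, N m; "eef_pos": TCP position; "ee_rot": TCP orientation; "force": force on the tool from outside, world axes, zero at the start; "moment": the same for the moment, N m; "width": finger opening in m; "gripper_force": force on a finger pad.
Only numpy, scipy, OpenCV 4.12 (cv2) and the standard library are available. Lean on these libraries where they do the work, as an engineer would, in place of code of your own. Each camera call takes 0.05 s, during which the arm holds its last target. There are 200 camera calls.

TASK

Somebody pushed the bolt of the small counter case home while its sliding door stood open, so the bolt's pin now stands in the door's way. Pull the black bolt knob out until it snaps into its outer position, slide the door fully shut by its upright bar, then push the knob fully home so that the pin locks the door. Leave the jars on the case and the pad and tape beside it as they are.

Things in the scene. Friction and masses are not known exactly. Their poses are not given: they have to be found in the camera images.
- counter_case: oak case, in mm 150 deep (x), 370 wide (y), 215 high (z up); origin: centre of the underside; its front faces its -x, front plane at x = -75. The 14 thick top has an eave 18 beyond the front plane, underside at z = 201: knob and bar are gripped with the tool leaning back 25 to 45 degrees, fingers pointing in and down. Left half (y > 0) a fixed clear pane, right half the doorway, far right the jamb
- knob (a point): centre of the bolt's black knob, a cylinder 28 mm across and 26 long, axis along the case's x; moves with the bolt. Home, it lies at (-108, -160, 118) mm in the case's frame, pulled out 20 further to -x. Between it and the jamb is a steel housing 26 wide and 26 high (its plate 52 high) that stands 16 out from the front plane, 4 behind the knob when home
- case_bolt (a joint): bolt travel in m: 0 = home (8 mm pin across the door's track), 0.020 = pulled out to its stop along the case's -x (pin clear). A spring detent snaps it to the nearer end: 6 to 9 N to leave either end, easing off to the middle at 0.010. It goes home only with the door open clear of the pin, or fully shut, when the pin enters a slot in the door (2 mm play each side)
- handle (a point): middle of the door's upright steel pull bar, 11 mm in diameter and 100 long (along z), which stands 36 in front of the door's face on two standoffs 34 above and below this point; it moves with the door. Door shut, it lies at (-106, -72, 118) mm in the case's frame
- case_door (a joint): opening of the door in m: 0 = fully shut (against its stop, to the right, the case's -y), 0.150 = fully open (to the left, +y); the door is 180 wide with a clear pane in an aluminium frame, runs in grooves and stays where it is left; about 2 N of friction, driven along the case's y
- jar_1: spice jar, 44 in diameter, 96 high, standing on the case; origin at the centre of its underside
- jar_2: another spice jar, 44 in diameter, 96 high, standing on the case; origin at the centre of its underside
- pad: blue order pad, 148 x 109 x 14, lying on the worktop in front of the case, to the left; origin at the centre of its underside
- tape: roll of tape, 94 in diameter, 48 high, lying on the worktop in front of the case, to the right; origin at the centre of its underside

How it is judged:
By the outcome, as a careful person would: the job done as asked, in the order asked, and still so for the second after the job is handed in, with the robot touching nothing.
It also fails if it takes over 51 s, if anything falls off the work surface, if the arm or the gripper's body presses on something with over 40 N, if the wrist force passes 120 N, or if a joint passes its speed limit or range.

## Working session

There is one attempt and no reset: what is moved stays moved. The work goes in short steps, Python scripts to look and compute and a shell command to move; the robot and the scene stay as the last step left them, time stands still between calls to the robot, and variables do not carry over. Pictures are saved under pics/ and viewed, at most 10 in all, crops included, and the job is handed in when it is done.

```bash
mkdir -p pics; python3 - <<'E'
from station import status, optics, arm
import cv2, numpy as np
print(status.get_state()); print(arm.tip_reach)
for n in ("scene","side","wrist"):
    f=optics.grab_frame(n); cv2.imwrite(f"pics/{n}0.png",f["color"][...,::-1]); print(n,f["mtx"].tolist(),f["k1"],np.round(f["cam_to_world"],4).tolist())
a=[cv2.imread(f"pics/{n}0.png") for n in("scene","side")]
E
```

```text
{'t': 0.0, 'q': array([ 1.60210552e+00,  3.59365356e-01,  1.10566931e-02, -3.26431716e-04,
       -1.22411730e+00, -2.88106521e-01]), 'qd': array([-7.09450716e-04,  3.74201334e-05,  5.24044874e-04,  6.89839811e-04,
       -1.79756478e-03,  7.43766689e-04]), 'joint_efforts': array([-5.14579770e-04, -5.82719886e+01,  2.93049413e+01,  6.99698031e+00,
        6.92967908e-03, -1.53584938e-04]), 'eef_pos': array([0.17134073, 0.65234592, 0.20583998]), 'ee_rot': array([ 3.13994298e+00, -1.68862605e-04, -2.56908349e-01]), 'force': array([-0.29592056,  0.60345507, -0.01878234]), 'moment': array([ 0.04815593, -0.00680934, -0.02585175]), 'gripper_force': 0.0, 'width': 0.08765969420069454}
0.014
scene [[353.2258650313003, 0.0, 254.51350531449972], [0.0, 353.2258650313003, 193.01159499798953], [0.0, 0.0, 1.0]] -0.0289739824048555 [[0.7522, -0.4618, 0.4701, 0.0676], [-0.6589, -0.5303, 0.5335, -0.7303], [0.0029, -0.711, -0.7032, 0.8703], [0.0, 0.0, 0.0, 1.0]]
side [[430.6340195765651, 0.0, 262.1121188071145], [0.0, 430.6340195765651, 194.35247482881792], [0.0, 0.0, 1.0]] -0.010306463814913758 [[0.9542, -0.1021, 0.2813, 0.1963], [-0.2982, -0.4056, 0.864, -1.1493], [0.0259, -0.9083, -0.4175, 0.6164], [0.0, 0.0, 0.0, 1.0]]
wrist [[278.2895592721835, 0.0, 260.7916581236796], [0.0, 278.2895592721835, 191.73391226056978], [0.0, 0.0, 1.0]] 0.01691121352064113 [[-0.2529, -0.9298, -0.2674, 0.2428], [-0.9675, 0.2431, 0.0695, 0.633], [0.0004, 0.2763, -0.9611, 0.3827], [0.0, 0.0, 0.0, 1.0]]
```

View pics/scene0.png

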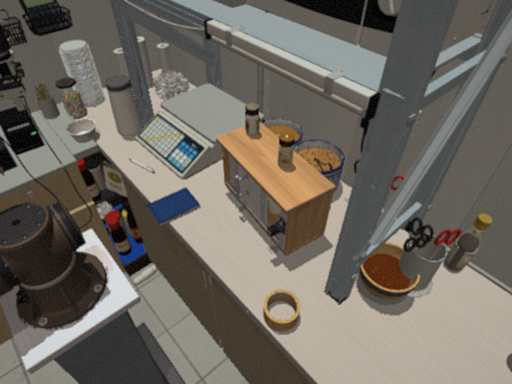

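View pics/side0.png

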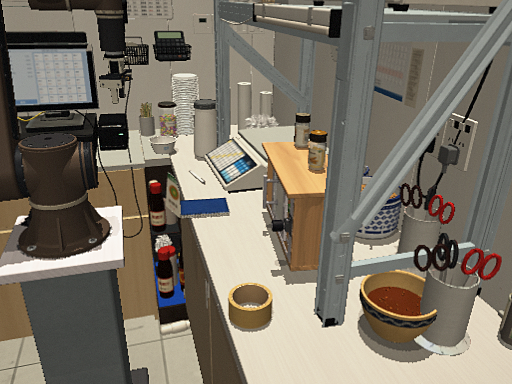

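The scene view shows the case around (275,190), with the tape at (282,310) and the pad at (174,206). The side view shows the case's right end at (300,215), with the black knob near (278,226). Next I'll enlarge both.

```bash
cat > h.py <<'E'
import numpy as np, cv2
from station import status, optics, arm
from scipy.spatial.transform import Rotation as Ro
def ray(f,uv):
    K=f["mtx"];k=f["k1"]; T=f["cam_to_world"]
    d=np.array([(uv[0]-K[0,2])/K[0,0],(uv[1]-K[1,2])/K[1,1]]); u=d.copy()
    for _ in range(20): u=d/(1+k*(u@u))
    v=T[:3,:3]@np.array([u[0],u[1],1.]); return T[:3,3],v/np.linalg.norm(v)
def onz(f,uv,z):
    o,v=ray(f,uv); return o+v*(z-o[2])/v[2]
def tri(*rs):
    A=sum(np.eye(3)-np.outer(v,v) for o,v in rs); b=sum((np.eye(3)-np.outer(v,v))@o for o,v in rs)
    p=np.linalg.solve(A,b); return p,[1e3*np.linalg.norm(np.cross(p-o,v)) for o,v in rs]
def proj(f,p):
    T=f["cam_to_world"]; c=T[:3,:3].T@(np.asarray(p)-T[:3,3]); u=c[:2]/c[2]; u=u*(1+f["k1"]*(u@u))
    return f["mtx"][:2,:2]@u+f["mtx"][:2,2]
E
python3 - <<'E'
import cv2,numpy as np
a=cv2.imread("pics/scene0.png")[105:260,205:345]; b=cv2.imread("pics/side0.png")[130:285,250:340]
r=[cv2.resize(a,None,fx=3.4,fy=3.4,interpolation=cv2.INTER_CUBIC),cv2.resize(b,None,fx=3.4,fy=3.4,interpolation=cv2.INTER_CUBIC)]
cv2.imwrite("pics/crop1.png",np.hstack(r)); print(r[0].shape,r[1].shape)
E
```

```text
(527, 476, 3) (527, 306, 3)
```

View pics/crop1.png

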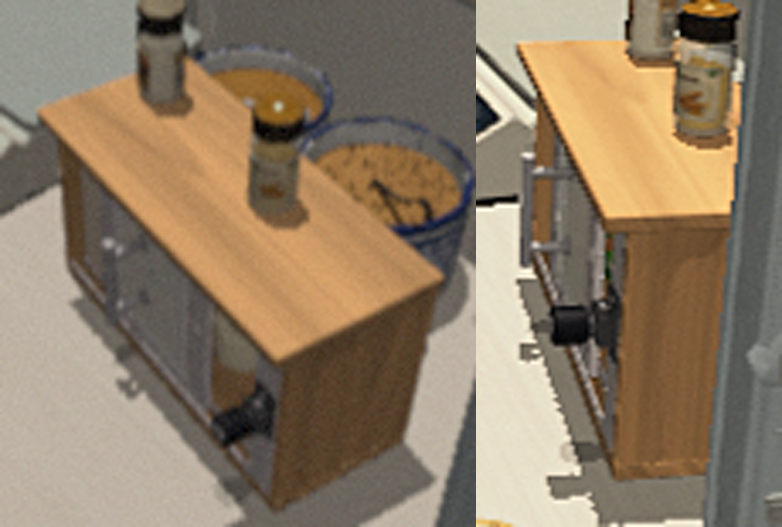

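The crop's left part shows the case top, with corners near (38,112), (278,360) and (442,280), the knob near (235,423) and the bar near (113,270). In the right part the knob is at (570,325) and the bar runs from (527,155) to (527,265).

```bash
python3 - <<'E'
from h import *
S=optics.grab_frame("scene");D=optics.grab_frame("side")
s=lambda x,y:((x+.5)/3.4-.5+205,(y+.5)/3.4-.5+105)
d=lambda x,y:((x-476+.5)/3.4-.5+250,(y+.5)/3.4-.5+130)
# refine top by colour mask polygon
hsv=cv2.cvtColor(S["color"],cv2.COLOR_RGB2HSV)
m=((hsv[...,0]>8)&(hsv[...,0]<20)&(hsv[...,1]>90)&(hsv[...,2]>135)).astype(np.uint8); m[:120]=0
m=cv2.morphologyEx(m,cv2.MORPH_CLOSE,np.ones((3,3)))
c=max(cv2.findContours(m,0,2)[0],key=cv2.contourArea)
print("contour",cv2.approxPolyDP(c,3,True)[:,0].tolist())
FL,FR,BR=[onz(S,s(*p),.215) for p in((38,112),(278,360),(442,280))]
print("S",FL,FR,BR,np.linalg.norm(FL-FR),np.linalg.norm(BR-FR))
FL2,FR2=[onz(D,d(*p),.215) for p in((518,42),(608,218))]
print("D",FL2,FR2,np.linalg.norm(FL2-FR2))
y=(FL-FR)[:2];print("yaw",np.arctan2(y[1],y[0])-np.pi/2, np.arctan2(*(FL2-FR2)[1::-1])-np.pi/2)
print("knob",tri(ray(S,s(236,422)),ray(D,d(570,325))))
print("bar",tri(ray(S,s(113,275)),ray(D,d(527,211))))
print("bar top",tri(ray(S,s(110,240)),ray(D,d(527,155))))
E
```

```text
contour [[216, 137], [286, 210], [334, 186], [319, 172], [321, 168], [328, 169], [328, 162], [334, 167], [339, 164], [337, 157], [325, 149], [293, 151], [292, 172], [277, 165], [278, 139], [298, 137], [288, 127], [266, 127], [260, 122], [259, 139], [251, 139], [244, 127]]
S [0.57712997 0.03264585 0.215     ] [ 0.52490221 -0.33291686  0.215     ] [ 0.68348632 -0.35746678  0.215     ] 0.3692747419782773 0.1604731114851937
D [0.57996923 0.04492659 0.215     ] [ 0.52528533 -0.32994656  0.215     ] 0.3788406032731863
yaw -0.14190917077276288 -0.14485142674215767
knob (array([ 0.51360621, -0.30342106,  0.12313908]), [np.float64(1.9444917417741585), np.float64(1.9444917417739573)])
bar (array([ 0.54676547, -0.10523803,  0.12125991]), [np.float64(3.8350684159066724), np.float64(3.83506841590677)])
bar top (array([ 0.54142755, -0.11204399,  0.17321863]), [np.float64(1.9934061243226928), np.float64(1.9934061243228225)])
```

View pics/wrist0.png

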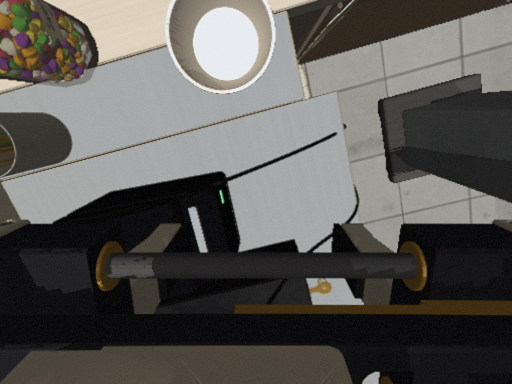

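The wrist view shows only the gripper's own jaws and the shelf below, nothing of the case yet. So I'll move towards the case in the documented row form and see how the tool orientation behaves.

```bash
python3 -m jog '[[1,[40,40,-50],0],[1,[180,187,-95],-0.05],[1,[356,374,-95],-0.11],[1,[356,374,-95],-0.11],[1,[356,374,-95],-0.11],[1,[356,374,-95],-0.11],[1,[356,374,-95],-0.11],[1,[356,374,-95],-0.11],[1,[356,374,-95],-0.11],[1,[356,374,-95],-0.11],[1,[356,374,-95],-0.11],[1,[356,374,-95],-0.11]]'
```

```text
t: 1.75
eef_pos: [0.4204, 0.2014, 0.3016]
ee_rot: [3.141, 0.0, -0.146]
force: [-0.3, 0.6, 0.2]
width: 0.0876
gripper_force: 0.0
```

The tool is still vertical, and the job needs a 25–45° lean. The row text is unclear on whether the turn can be a list of three, so I'll check with a row that moves nothing.

```bash
python3 -m jog '[[1,[0,0,0],[0,0,0]]]'
```

```text
$[0][2]: bad value
```

Refused, so the turn is about z only. A lean can only come from the documented behaviour that a pose out of reach is approached as far as the arm can. Before testing that, I'll locate the rack posts so the test stays in free space.

```bash
python3 - <<'E'
from h import *
S=optics.grab_frame("scene");D=optics.grab_frame("side")
print("post base",onz(S,(340,297),0),onz(D,(333,325),0),onz(D,(318,318),0))
print("left post",onz(S,(150,125),0))
print("beam end near R",tri(ray(S,(374,97)),ray(D,(343,12))), "beam L",tri(ray(S,(208,30)),ray(D,(222,8))))
print("tape",onz(S,(282,296),.048),"pad",onz(S,(174,206),.014))
print(status.get_state()["q"])
E
```

```text
post base [ 0.5600084  -0.52380284  0.        ] [ 0.56084757 -0.53054863  0.        ] [ 0.53948994 -0.50223252  0.        ]
left post [0.58362035 0.54704666 0.        ]
beam end near R (array([ 0.53636462, -0.48273802,  0.59514589]), [np.float64(3.809391266692052), np.float64(3.8093912666922027)]) beam L (array([ 0.43116186, -0.16442396,  0.61021796]), [np.float64(24.237490095289793), np.float64(24.23749009528992)])
tape [ 0.42312536 -0.43503141  0.048     ] pad [0.39765078 0.04901306 0.014     ]
[ 8.70715603e-01 -4.58665598e-02 -2.63962331e-01 -5.98541971e-05
 -1.35299265e+00  5.54708552e-01]
```

The posts stand at x ≈ 0.56 and the front beam is at z ≈ 0.6, x ≈ 0.54, so there is free space above x ≈ 0.40. From two poses I worked out the arm's planar links as 0.600 and 0.463, with a 0.19 side offset. I'll turn the arm plane to the case's heading in front of the case and rise within reach.

```bash
python3 -m jog '[[1,[40,110,-20],0],[1,[71,212,-40],0],[1,[71,212,-40],0],[1,[71,212,-40],0],[1,[60,330,-60],0],[1,[44,450,-100],0],[1,[44,450,-100],0],[1,[44,450,-150],0],[1,[44,450,-200],0],[1,[44,450,-250],0],[1,[44,450,-300],0],[1,[44,450,-350],0],[1,[44,450,-380],0],[1,[44,450,-380],0]]'; python3 -c "
from station import status;print(status.get_state()['q'])"
```

```text
t: 3.6
eef_pos: [0.3996, -0.2507, 0.6831]
ee_rot: [3.141, -0.003, -0.146]
force: [0.2, 0.8, 0.1]
width: 0.0877
gripper_force: 0.0
[-1.41158344e-01  1.05313817e-01  7.64098209e-01  5.04542049e-04
 -2.22686670e+00  1.56628599e+00]
```

```bash
python3 -m jog '[[1,[0,0,-50],0],[1,[0,0,-100],0],[1,[0,0,-150],0],[1,[0,0,-150],0],[1,[0,0,-150],0]]'; python3 -c "
from station import status;print(status.get_state()['q'])"
```

```text
t: 4.22
eef_pos: [0.3779, -0.2387, 0.7802]
ee_rot: [3.122, -0.029, -0.146]
force: [0.9, -0.3, 0.3]
width: 0.0877
gripper_force: 0.0
[-0.09892882  0.24586367  1.25157731  0.03826721 -2.54808385  1.55581561]
```

The tool has started to lean the right way (+0.029 rad). I'll try a further step up to see whether the lean accumulates.

```bash
python3 -m jog '[[1,[0,0,-60],0],[1,[0,0,-120],0],[1,[0,0,-120],0]]'; python3 -c "
from station import status;print(status.get_state()['q'])"
```

```text
t: 4.6
eef_pos: [0.3471, -0.219, 0.8025]
ee_rot: [3.1, -0.051, -0.145]
force: [0.2, -0.2, -0.1]
width: 0.0875
gripper_force: 0.0
[-0.02543329  0.19970911  1.25138553  0.08925074 -2.57525776  1.52655192]
```

```bash
python3 -m jog '[[1,[0,0,0],0]]'; python3 -m jog '[[1,[0,0,60],0],[1,[0,0,60],0]]';  python3 -c "
from station import status;print(status.get_state()['q'])"
```

```text
t: 4.72
eef_pos: [0.3481, -0.2192, 0.8018]
ee_rot: [3.099, -0.049, -0.145]
force: [0.7, 0.8, -0.3]
width: 0.0879
gripper_force: 0.0
t: 4.97
eef_pos: [0.3521, -0.2222, 0.7392]
ee_rot: [3.1, -0.045, -0.145]
force: [0.4, -0.1, 1.4]
width: 0.0879
gripper_force: 0.0
[-0.034133    0.04019546  0.82541264  0.06355386 -2.3145284   1.50267299]
```

The commanded pose resets to the pose actually reached, so the lean is kept and repeated short pushes past the reach limit build it up. I'll do this near upright, above the cart and clear of the rack. There the arm's side offset should turn the lean towards the case's x.

```bash
python3 -m jog '[[1,[-40,-60,-10],0],[1,[-60,-120,-20],0],[1,[-113,-274,-40],0],[1,[-113,-274,-40],0],[1,[-113,-274,-40],0],[1,[-113,-274,-40],0],[1,[-113,-274,-40],0],[1,[-113,-274,-40],0],[1,[-113,-274,-40],0]]' | head -3
cat > st.py <<'E'
from station import status; from scipy.spatial.transform import Rotation as Ro; import numpy as np
s=status.get_state(); R=Ro.from_euler('xyz',s['ee_rot']).as_matrix(); z=R[:,2]
print(round(s['t'],2),'q',np.round(s['q'],3),'p',np.round(s['eef_pos'],4),'tilt',round(np.degrees(np.arccos(-z[2])),1),'az',round(np.degrees(np.arctan2(z[1],z[0])),1),'f',np.round(s['force'],1),'w',round(s['width'],4),'g',round(float(s['gripper_force']),1))
print('R',np.round(R,3).tolist())
E
python3 st.py
python3 -m jog '[[1,[0,0,-50],0],[1,[0,0,-50],0]]' >/dev/null; python3 st.py
python3 -m jog '[[1,[6,-11,-59],0]]' | sed -n 2,3p
python3 -m jog '[[1,[6,-11,-59],0]]' | sed -n 2,3p
python3 -m jog '[[1,[6,-11,-59],0]]' | sed -n 2,3p
python3 -m jog '[[1,[6,-11,-59],0]]' | sed -n 2,3p; python3 st.py
```

```text
t: 6.1
eef_pos: [0.278, 0.0661, 0.7645]
ee_rot: [3.099, -0.048, -0.148]
6.1 q [ 1.082 -0.142  0.732  0.095 -2.467  0.413] p [0.278  0.0661 0.7645] tilt 3.7 az -50.2 f [-1.  -1.   0.2] w 0.088 g 0.0
R [[0.988, -0.149, 0.041], [-0.147, -0.988, -0.049], [0.048, 0.042, -0.998]]
6.35 q [ 1.094 -0.026  1.019  0.122 -2.634  0.432] p [0.2763 0.0691 0.8159] tilt 3.6 az -46.9 f [ 0.1  0.5 -0.5] w 0.0876 g 0.0
R [[0.988, -0.15, 0.043], [-0.148, -0.988, -0.046], [0.049, 0.039, -0.998]]
eef_pos: [0.2733, 0.0766, 0.8432]
ee_rot: [3.096, -0.062, -0.148]
eef_pos: [0.2679, 0.0898, 0.8477]
ee_rot: [3.086, -0.087, -0.145]
eef_pos: [0.2582, 0.0935, 0.856]
ee_rot: [3.098, -0.117, -0.145]
eef_pos: [0.2484, 0.0987, 0.8633]
ee_rot: [3.104, -0.145, -0.144]
6.85 q [ 1.442  0.066  1.249  0.403 -2.766  0.356] p [0.2484 0.0987 0.8633] tilt 8.6 az -22.9 f [-0.7 -0.4  0.5] w 0.0877 g 0.0
R [[0.979, -0.149, 0.137], [-0.142, -0.988, -0.058], [0.144, 0.037, -0.989]]
```

That works: about 0.03 rad per push, with the azimuth moving towards the wanted −8°. I'll continue.

```bash

python3 -m jog '[[1,[15,-6,-58],0]]' | sed -n 3p
python3 -m jog '[[1,[15,-6,-58],0]]' | sed -n 3p
python3 -m jog '[[1,[15,-6,-58],0]]' | sed -n 3p
python3 -m jog '[[1,[15,-6,-58],0]]' | sed -n 3p
python3 -m jog '[[1,[15,-6,-58],0]]' | sed -n 3p
python3 -m jog '[[1,[15,-6,-58],0]]' | sed -n 3p; python3 st.py
```

```text
ee_rot: [3.108, -0.173, -0.142]
ee_rot: [3.112, -0.2, -0.141]
ee_rot: [3.117, -0.228, -0.141]
ee_rot: [3.123, -0.255, -0.14]
ee_rot: [3.129, -0.282, -0.14]
ee_rot: [3.136, -0.308, -0.14]
7.6 q [ 1.862  0.067  1.249  0.852 -2.77   0.365] p [0.2164 0.0964 0.9037] tilt 17.7 az -9.1 f [-0.  -0.2  0.1] w 0.0872 g 0.0
R [[0.944, -0.141, 0.3], [-0.133, -0.99, -0.048], [0.303, 0.005, -0.953]]
```

```bash

python3 -m jog '[[1,[22,2,-56],0]]' | sed -n 3p
python3 -m jog '[[1,[22,8,-55],0]]' | sed -n 3p
python3 -m jog '[[1,[22,8,-55],0]]' | sed -n 3p
python3 -m jog '[[1,[22,8,-55],0]]' | sed -n 3p
python3 -m jog '[[1,[22,8,-55],0]]' | sed -n 3p
python3 -m jog '[[1,[22,8,-55],0]]' | sed -n 3p; python3 st.py
```

```text
ee_rot: [3.141, -0.335, -0.138]
ee_rot: [-3.136, -0.361, -0.139]
ee_rot: [3.087, -0.357, -0.108]
ee_rot: [3.043, -0.346, -0.094]
ee_rot: [3.039, -0.374, -0.102]
ee_rot: [2.863, -0.331, -0.083]
8.35 q [ 1.814 -0.047  0.963  0.864 -2.864  0.431] p [0.2132 0.0026 0.9082] tilt 24.6 az -46.0 f [0.8 1.5 2.8] w 0.0874 g 0.0
R [[0.942, -0.168, 0.289], [-0.078, -0.951, -0.3], [0.325, 0.26, -0.909]]
```

The sideways push brought the arm to its inner singularity and tilted the tool to the right. I'll move out and correct that with pushes at a heading further left.

```bash

python3 -m jog '[[1,[-20,-100,5],0],[1,[-61,-262,13],0],[1,[-61,-262,13],0],[1,[-61,-262,13],0],[1,[-61,-262,13],0],[1,[-180,-265,-26],0],[1,[-304,-270,-65],0],[1,[-304,-270,-65],0],[1,[-304,-270,-65],0],[1,[-304,-270,-65],0],[1,[-304,-270,-65],0],[1,[-304,-270,-65],0]]' | sed -n 2,4p; python3 st.py
```

```text
eef_pos: [-0.048, 0.3018, 0.7972]
ee_rot: [2.859, -0.33, -0.074]
force: [0.6, -0.4, 0.5]
9.85 q [ 2.376  0.225  1.201 -0.099 -2.977 -1.021] p [-0.048   0.3018  0.7972] tilt 24.7 az -46.0 f [ 0.6 -0.4  0.5] w 0.0878 g 0.0
R [[0.943, -0.161, 0.29], [-0.07, -0.951, -0.301], [0.325, 0.264, -0.908]]
```

```bash

python3 -m jog '[[1,[3,3,-60],0]]' >/dev/null; python3 st.py | head -1
python3 -m jog '[[1,[3,3,-60],0]]' >/dev/null; python3 st.py | head -1
python3 -m jog '[[1,[3,3,-60],0]]' >/dev/null; python3 st.py
```

```text
9.97 q [ 2.412  0.224  1.249 -0.171 -3.05  -1.126] p [-0.0475  0.2878  0.8074] tilt 26.2 az -43.8 f [-0.  -0.4  0. ] w 0.0875 g 0.0
10.1 q [ 2.447  0.237  1.251 -0.049 -3.049 -1.034] p [-0.0443  0.2841  0.8165] tilt 26.6 az -40.4 f [1.2 0.7 0.1] w 0.088 g 0.0
10.22 q [ 2.478  0.255  1.25   0.075 -3.049 -0.939] p [-0.0436  0.2805  0.8254] tilt 27.7 az -37.2 f [-0.   0.4 -0.6] w 0.0875 g 0.0
R [[0.916, -0.152, 0.371], [-0.046, -0.959, -0.281], [0.398, 0.241, -0.885]]
```

```bash

python3 -m jog '[[1,[60,-60,50],0],[1,[193,-209,149],0],[1,[193,-209,149],0],[1,[193,-209,149],0],[1,[193,-209,149],0],[1,[193,-209,149],0],[1,[193,-209,149],0],[1,[193,-209,149],0],[1,[193,-209,149],0]]' >/dev/null; python3 st.py | head -1
python3 -m jog '[[1,[22,-11,-55],0]]' >/dev/null; python3 st.py | head -1
python3 -m jog '[[1,[22,-11,-55],0]]' >/dev/null; python3 st.py | head -1
python3 -m jog '[[1,[22,-11,-55],0]]' >/dev/null; python3 st.py | head -1
python3 -m jog '[[1,[22,-11,-55],0]]' >/dev/null; python3 st.py
```

```text
11.35 q [ 1.764  0.247  0.727  0.463 -2.368 -0.012] p [0.2172 0.4309 0.7201] tilt 27.8 az -36.9 f [-0.8 -0.  -0.3] w 0.0874 g 0.0
11.47 q [ 1.741  0.374  0.981  0.562 -2.474  0.132] p [0.221  0.4482 0.7581] tilt 28.5 az -36.6 f [0.  1.3 5.3] w 0.0876 g 0.0
11.6 q [ 1.724  0.505  1.252  0.705 -2.56   0.306] p [0.2207 0.4551 0.7834] tilt 29.0 az -34.0 f [-10.2 -14.7  24.9] w 0.0879 g 0.0
11.72 q [ 1.739  0.512  1.242  0.741 -2.547  0.325] p [0.2178 0.4607 0.7868] tilt 30.6 az -32.4 f [-0.6  1.9 -1.3] w 0.0878 g 0.0
11.85 q [ 1.758  0.499  1.25   0.781 -2.535  0.343] p [0.2153 0.4534 0.8014] tilt 31.1 az -28.2 f [ 1.  -0.2  1.1] w 0.0879 g 0.0
R [[0.881, -0.128, 0.455], [-0.015, -0.97, -0.244], [0.472, 0.208, -0.857]]
```

```bash

python3 -m jog '[[1,[-60,0,-10],0],[1,[-288,9,-87],0],[1,[-288,9,-87],0],[1,[-288,9,-87],0],[1,[-288,9,-87],0],[1,[-288,9,-87],0],[1,[-288,9,-87],0],[1,[-288,9,-87],0]]' >/dev/null; python3 st.py | head -1
python3 -m jog '[[1,[12,-6,-58],0]]' >/dev/null; python3 st.py | head -1
python3 -m jog '[[1,[12,-6,-58],0]]' >/dev/null; python3 st.py | head -1
python3 -m jog '[[1,[12,-6,-58],0]]' >/dev/null; python3 st.py | head -1
python3 -m jog '[[1,[12,-6,-58],0]]' >/dev/null; python3 st.py | head -1
python3 -m jog '[[1,[12,-6,-58],0]]' >/dev/null; python3 st.py
```

```text
12.85 q [ 2.277  0.507  1.192  0.476 -2.719 -0.396] p [-0.0771  0.4684  0.744 ] tilt 30.8 az -28.0 f [ 0.9 -0.6  0.5] w 0.0874 g 0.0
12.97 q [ 2.284  0.534  1.251  0.558 -2.739 -0.321] p [-0.0761  0.4628  0.7577] tilt 31.2 az -25.5 f [-0.1 -0.2  1. ] w 0.0877 g 0.0
13.1 q [ 2.301  0.531  1.25   0.609 -2.736 -0.288] p [-0.0767  0.4564  0.7676] tilt 31.9 az -22.9 f [-0.6  0.   0. ] w 0.0874 g 0.0
13.22 q [ 2.319  0.526  1.251  0.657 -2.733 -0.258] p [-0.0771  0.4482  0.7785] tilt 32.5 az -20.3 f [-0.2 -0.8 -0.1] w 0.0876 g 0.0
13.35 q [ 2.339  0.522  1.251  0.705 -2.731 -0.229] p [-0.0787  0.4401  0.7887] tilt 33.1 az -17.7 f [ 0.   0.7 -0.5] w 0.0877 g 0.0
13.47 q [ 2.359  0.519  1.251  0.753 -2.729 -0.202] p [-0.0813  0.4319  0.7985] tilt 33.9 az -15.4 f [-0.1 -0.4  0.9] w 0.0878 g 0.0
R [[0.839, -0.083, 0.538], [-0.003, -0.989, -0.148], [0.544, 0.122, -0.83]]
```

```bash

python3 -m jog '[[1,[12,-6,-58],0]]' >/dev/null
python3 -m jog '[[1,[12,-6,-58],0]]' >/dev/null; python3 st.py | head -1
python3 -m jog '[[1,[12,-6,-58],0]]' >/dev/null; python3 st.py
python3 - <<'E'
# case frame from both views
import numpy as np
E
```

```text
13.72 q [ 2.405  0.514  1.251  0.847 -2.726 -0.152] p [-0.0892  0.4147  0.8171] tilt 35.7 az -11.0 f [-0.5  1.1  0.5] w 0.0873 g 0.0
13.85 q [ 2.429  0.513  1.251  0.893 -2.725 -0.129] p [-0.0943  0.4058  0.8259] tilt 36.6 az -8.9 f [ 0.6  0.2 -0.6] w 0.0874 g 0.0
R [[0.806, -0.052, 0.589], [0.004, -0.996, -0.093], [0.591, 0.077, -0.803]]
```

Tilt is 36.6° at azimuth −8.9°, and a turn of +0.13 makes the closing axis horizontal. Now I'll work out the path to a stand-off in front of the knob.

```bash
cat > case.py <<'E'
import numpy as np
from h import *
O=np.array([.6434,-.1616,0]); YAW=-.1435
C=Ro.from_euler('z',YAW).as_matrix()
def w(p): return O+C@(np.array(p)/1e3)
def cs(p): return C.T@(np.asarray(p)-O)*1e3
def cur():
    s=status.get_state(); return s['eef_pos'],Ro.from_euler('xyz',s['ee_rot']).as_matrix()
def d(pw): p,R=cur(); return np.round(R.T@(np.asarray(pw)-p)*1e3,1).tolist()
E
python3 - <<'E'
from case import *
p,R=cur(); z=R[:,2]
print("knob",w((-108,-160,118)), "bar shut",w((-106,-72,118)))
for q in [(.22,.43,.65),(.42,.25,.55),(.47,0,.45), w((-108,-160,118))-.085*z]: print(np.round(q,3),d(q))
E
```

```text
knob [ 0.51362879 -0.30451058  0.118     ] bar shut [ 0.52819294 -0.2177011   0.118     ]
[0.22 0.43 0.65] [149.5, -53.8, 324.1]
[0.42 0.25 0.55] [250.9, 107.4, 538.9]
[0.47 0.   0.45] [231.1, 346.1, 671.7]
[ 0.464 -0.297  0.186] [68.7, 621.5, 907.1]
```

```bash
python3 -m jog '[[1,[50,-20,60],0.05],[1,[75,-30,120],0.13],[1,[110,-40,180],0.13],[1,[150,-54,240],0.13],[1,[150,-54,324],0.13],[1,[150,-54,324],0.13],[1,[150,-54,324],0.13],[1,[180,0,390],0.13],[1,[215,54,460],0.13],[1,[251,107,539],0.13],[1,[251,107,539],0.13],[1,[251,107,539],0.13],[1,[251,107,539],0.13]]'; python3 st.py
```

```text
t: 15.48
eef_pos: [0.4199, 0.2485, 0.5507]
ee_rot: [-3.14, -0.641, -0.16]
force: [-0.9, 0.4, 0.5]
width: 0.0876
gripper_force: 0.0
15.47 q [ 1.465 -0.277 -0.325  0.64  -1.563 -0.072] p [0.4199 0.2485 0.5507] tilt 36.7 az -9.0 f [-0.9  0.4  0.5] w 0.0876 g 0.0
R [[0.791, -0.158, 0.59], [-0.128, -0.987, -0.094], [0.598, -0.001, -0.802]]
```

```bash
python3 - <<'E'
from case import *
p,R=cur(); z=R[:,2]
for q in [(.47,0,.42), (.46,-.15,.30), w((-108,-160,118))-.085*z]: print(np.round(q,3),d(q))
E
```

```text
[0.47 0.   0.42] [-6.8, 237.6, 157.6]
[ 0.46 -0.15  0.3 ] [-67.3, 387.4, 262.0]
[ 0.463 -0.297  0.186] [-114.0, 531.7, 369.0]
```

```bash
python3 -m jog '[[1,[-2,60,40],0],[1,[-3,120,80],0],[1,[-5,180,120],0],[1,[-7,238,158],0],[1,[-7,238,158],0],[1,[-40,310,210],0],[1,[-67,387,262],0],[1,[-67,387,262],0],[1,[-90,460,315],0],[1,[-114,532,369],0],[1,[-114,532,369],0],[1,[-114,532,369],0],[1,[-114,532,369],0]]'; python3 - <<'E'
from case import *
p,R=cur(); z=R[:,2]; print(status.get_state()['q'], "to knob",d(w((-108,-160,118))+.005*z), cs(p))
f=optics.grab_frame("wrist"); cv2.imwrite("pics/w1.png",f["color"][...,::-1])
S=optics.grab_frame("scene");D=optics.grab_frame("side")
for f,n in((S,"s"),(D,"d")):
  u=np.int32(proj(f,w((-108,-160,118)))); print(n,u, np.int32(proj(f,p)))
a=S["color"][130:260,190:330,::-1];b=D["color"][110:240,200:340,::-1]
cv2.imwrite("pics/crop2.png",cv2.resize(np.hstack([a,b]),None,fx=2.8,fy=2.8,interpolation=cv2.INTER_CUBIC))
E
```

```text
t: 17.1
eef_pos: [0.4653, -0.296, 0.186]
ee_rot: [3.141, -0.639, -0.157]
force: [-0.2, -0.7, 0.9]
width: 0.088
gripper_force: 0.0
[-0.26755808 -0.11961111 -0.71574696 -0.19306227 -0.34459858  1.84168953] to knob [-1.1, 0.8, 88.8] [-157.05444703 -158.48445974  185.97594531]
s [273 230] [258 221]
d [278 226] [258 201]
```

View pics/crop2.png

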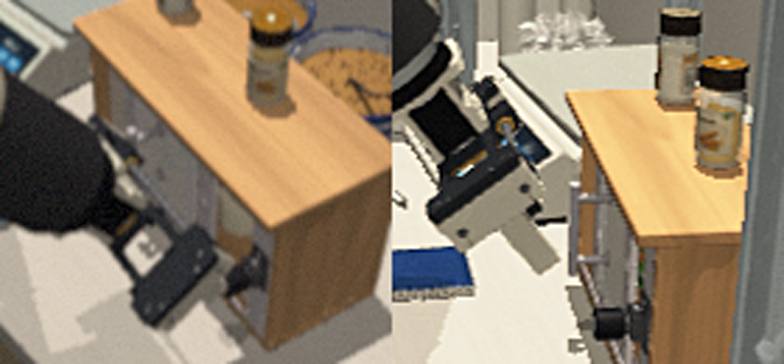

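View pics/w1.png

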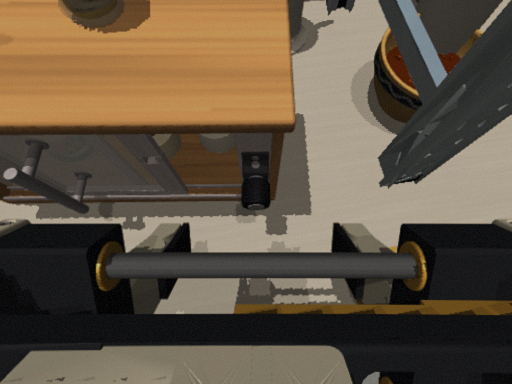

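The wrist view shows the knob at about (256,192) between the jaws, the bar from (14,175) to (85,208), and the gripper clear of the eave. I'll compare those with the predicted pixels and measure the bar.

```bash
python3 - <<'E'
from case import *
f=optics.grab_frame("wrist")
for n,q in (("knob front",(-121,-160,118)),("knob ctr",(-108,-160,118)),("knob back top",(-95,-160,132)),("eave FR top",(-93,-185,215)),("eave bot",(-93,-185,201))): print(n,proj(f,w(q)))
g=f["color"].max(2)[160:225,225:290]; m=(g<45).astype(np.uint8)
n,l,s,c=cv2.connectedComponentsWithStats(m); k=1+np.argmax(s[1:,4]); print("dark",s[k]+[225,160,0,0,0],c[k]+[225,160])
# bar end pixels intersected with the case plane x=-106
for uv in((14,175),(50,191),(85,208)):
  o,v=ray(f,uv); a=cs(o); b=C.T@v; t=(-106-a[0])/b[0]; print(uv,a+t*b)
E
```

```text
knob front [263.3040872  204.07575135]
knob ctr [263.13491632 191.49915436]
knob back top [263.09167447 173.52904188]
eave FR top [301.11876291 119.5340227 ]
eave bot [298.46533581 131.10320799]
dark [ 243  160   30   50 1244] [257.31672026 184.42926045]
(14, 175) [-106.           49.75649097  156.98919817]
(50, 191) [-106.           46.65449904  119.14060155]
(85, 208) [-106.           45.58915459   63.87961201]
```

The knob and the eave corner both sit about 6 px left of prediction (≈ 4–5 mm towards +y), while the height agrees. So I'll correct the tool y by −4 mm, advance and grip.

```bash
sed -i 's/O=np.array(\[.6434,-.1616,0\])/O=np.array([.6440,-.1576,0])/' case.py
python3 -m jog '[[1,[-1,-3,45],0],[1,[-1,-4,75],0],[1,[-1,-4,87],0],[1,[-1,-4,87],0],[1,[-1,-4,87],0]]'
python3 -m jog '[[-1,[0,0,0],0],[-1,[0,0,0],0],[-1,[0,0,0],0],[-1,[0,0,0],0],[-1,[0,0,0],0],[-1,[0,0,0],0]]' 40
```

```text
t: 17.92
eef_pos: [0.5156, -0.2982, 0.1176]
ee_rot: [3.139, -0.642, -0.153]
force: [-0.1, 0.4, 0.1]
width: 0.0874
gripper_force: 0.0
t: 18.68
eef_pos: [0.5156, -0.2984, 0.1162]
ee_rot: [3.139, -0.64, -0.153]
force: [0.6, 0.1, 0.1]
width: 0.033
gripper_force: 0.0
```

```bash
python3 -m jog '[[-1,[0,0,0],0],[-1,[0,0,0],0],[-1,[0,0,0],0]]'; python3 -m jog '[[-1,[-4,0,-3],0],[-1,[-8,0,-6],0],[-1,[-12,0,-9],0],[-1,[-16,0,-12],0],[-1,[-17,0,-13],0],[-1,[-17,0,-13],0]]';python3 st.py
```

```text
t: 19.05
eef_pos: [0.5155, -0.2986, 0.1166]
ee_rot: [3.139, -0.641, -0.153]
force: [-8.2, 1.3, 9.9]
width: 0.0041
gripper_force: 7.0
t: 19.8
eef_pos: [0.4945, -0.2951, 0.1167]
ee_rot: [3.139, -0.641, -0.153]
force: [-0.6, 0.2, 1.0]
width: 0.0001
gripper_force: 0.0
19.8 q [-0.267  0.04  -0.71  -0.35  -0.193  2.006] p [ 0.4945 -0.2951  0.1167] tilt 36.7 az -9.0 f [-0.6  0.2  1. ] w 0.0001 g 0.0
R [[0.792, -0.154, 0.591], [-0.123, -0.988, -0.094], [0.598, 0.002, -0.802]]
```

The jaws slipped off the knob (width 4 mm). I'll look before trying again.

```bash
python3 - <<'E'
from case import *
S=optics.grab_frame("scene");D=optics.grab_frame("side");W=optics.grab_frame("wrist")
print([ (n,np.round(proj(f,w(q)),1).tolist()) for n,q in (("knob",(-108,-160,118)),("FR",(-93,-185,215))) for f in (S,D,W)], [np.round(proj(f,cur()[0]),1).tolist() for f in (S,D,W)])
a=S["color"][195:260,240:310,::-1];b=D["color"][190:255,240:310,::-1];c=W["color"][110:240,190:330,::-1]
a,b=[cv2.resize(i,None,fx=5.5,fy=5.5,interpolation=cv2.INTER_CUBIC) for i in(a,b)]
cv2.imwrite("pics/crop3.png",np.vstack([np.hstack([a,b])[:,:],cv2.resize(c,(250,232)) if 0 else np.zeros((0,770,3),np.uint8)]))
cv2.imwrite("pics/w2.png",W["color"][...,::-1])
E
```

```text
[('knob', [272.9, 229.8]), ('knob', [277.7, 226.1]), ('knob', [263.3, 194.7]), ('FR', [285.0, 209.2]), ('FR', [288.2, 193.3]), ('FR', [327.8, 75.2])] [[266.3, 232.6], [269.2, 226.6], [260.0, 223.1]]
```

View pics/crop3.png

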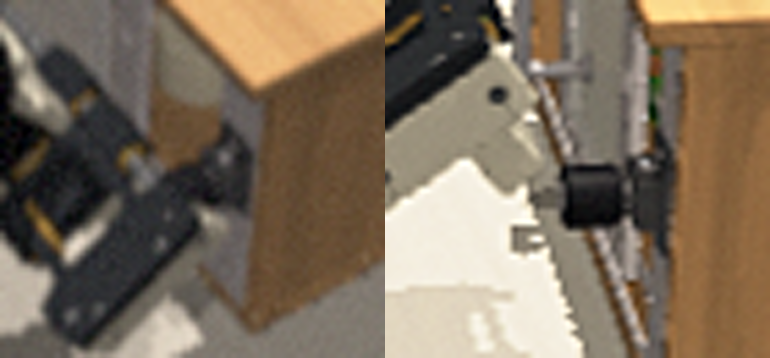

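View pics/w2.png

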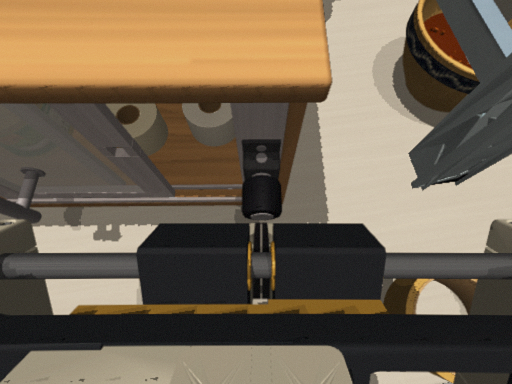

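The side crop shows the knob unmoved at home (px 277,226), and the wrist view shows it at (262,196), as predicted. The closed fingertips end at about row 222. I'll check where the tips are drawn against the TCP model.

```bash
python3 - <<'E'
from case import *
S=optics.grab_frame("scene");D=optics.grab_frame("side");W=optics.grab_frame("wrist")
p,R=cur(); z=R[:,2]; x=R[:,0]
for t in(0,.014,.03): print(t,[np.round(proj(f,p+t*z),1).tolist() for f in(S,D,W)])
print("tip +-x",[np.round(proj(W,p+.014*z+s*.0095*x),1).tolist() for s in(-1,1)])
print("cam in tool", np.round(R.T@(W["cam_to_world"][:3,3]-p),4), np.round(R.T@W["cam_to_world"][:3,:3],3).tolist())
c=W["color"][205:235,225:300]; print(c[:,37].tolist()[::2]); print(c[15].max(1).tolist())
print(cs(p))
E
```

```text
0 [[266.3, 232.6], [269.2, 226.6], [260.0, 223.1]]
0.014 [[268.7, 234.0], [272.5, 230.5], [260.1, 215.8]]
0.03 [[271.4, 235.4], [276.2, 235.0], [260.2, 208.5]]
tip +-x [[260.1, 227.8], [260.1, 203.5]]
cam in tool [ 0.0734  0.0008 -0.1775] [[0.0, -0.961, -0.276], [1.0, 0.001, -0.001], [0.002, -0.276, 0.961]]
[[28, 26, 28], [42, 38, 40], [26, 27, 26], [3, 5, 7], [168, 158, 155], [56, 50, 50], [55, 52, 49], [60, 55, 53], [115, 107, 96], [52, 47, 43], [63, 59, 53], [64, 59, 53], [64, 58, 53], [59, 54, 49], [63, 55, 52]]
[114, 115, 116, 120, 118, 117, 115, 116, 115, 113, 91, 83, 81, 87, 82, 84, 85, 84, 85, 86, 83, 81, 89, 85, 86, 85, 79, 79, 78, 80, 78, 78, 80, 66, 72, 91, 95, 103, 106, 108, 106, 104, 103, 110, 106, 104, 109, 114, 118, 118, 118, 119, 116, 120, 119, 118, 118, 120, 119, 117, 120, 117, 120, 119, 118, 117, 117, 113, 118, 118, 120, 116, 117, 118, 120]
[-128.26691246 -157.47004895  116.44979425]
```

The tips appear a few mm short of the model, so the first grip only caught the knob's upper front edge. I'll back off, open to about 50 mm and go 10 mm deeper along the tool.

```bash
python3 -m jog '[[0.15,[0,0,-40],0],[0.15,[10,0,-45],0],[0.15,[17,1,-45],0],[0.15,[17,1,-45],0],[0.15,[17,1,-45],0],[0.15,[17,1,-45],0],[0.15,[17,1,-15],0],[0.15,[17,1,10],0],[0.15,[17,1,23],0],[0.15,[17,1,23],0]]' 40; python3 st.py | head -1
python3 -m jog '[[-1,[0,0,0],0],[-1,[0,0,0],0],[-1,[0,0,0],0],[-1,[0,0,0],0],[-1,[0,0,0],0]]'
```

```text
t: 21.35
eef_pos: [0.5212, -0.3004, 0.1068]
ee_rot: [3.14, -0.638, -0.154]
force: [-0.5, -0.7, 0.3]
width: 0.0506
gripper_force: 0.0
21.35 q [-0.265  0.1   -0.667 -0.366 -0.18   2.02 ] p [ 0.5212 -0.3004  0.1068] tilt 36.6 az -9.0 f [-0.5 -0.7  0.3] w 0.0506 g 0.0
t: 21.98
eef_pos: [0.5214, -0.3, 0.1091]
ee_rot: [3.14, -0.642, -0.153]
force: [-3.1, 3.5, 5.7]
width: 0.0235
gripper_force: 40.1
```

```bash
python3 -m jog '[[-1,[-2,0,-1.5],0],[-1,[-4,0,-3],0],[-1,[-4,0,-3],0]]'; python3 - <<'E'
from case import *
W=optics.grab_frame("wrist"); D=optics.grab_frame("side")
c=W["color"][150:250,190:330,::-1]; b=D["color"][195:255,245:315,::-1]
cv2.imwrite("pics/c4.png",np.hstack([cv2.resize(c,(504,360),interpolation=cv2.INTER_CUBIC),cv2.resize(b,None,fx=4,fy=6,interpolation=cv2.INTER_CUBIC)]))
print(cs(cur()[0]))
E
```

```text
t: 22.35
eef_pos: [0.5176, -0.2994, 0.1093]
ee_rot: [3.139, -0.643, -0.153]
force: [5.7, 1.1, -1.9]
width: 0.0237
gripper_force: 39.8
[-104.7725076  -158.4631664   109.25664659]
```

View pics/c4.png

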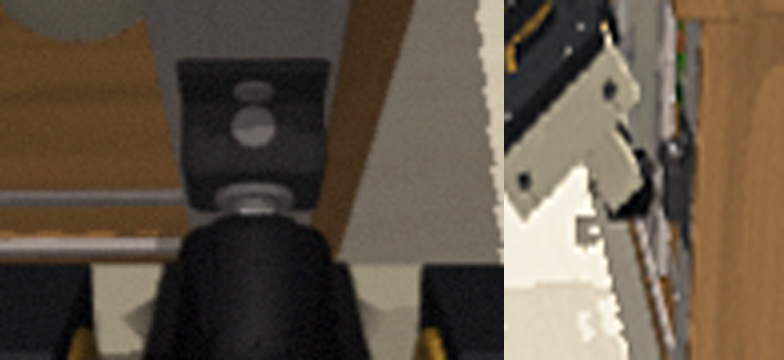

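The knob is between the fingers and the bolt resists with about 6 N, so the grip holds. I'll pull on.

```bash
python3 -m jog '[[-1,[-4,0,-3],0],[-1,[-8,0,-6],0],[-1,[-12,0,-9],0],[-1,[-15,0,-11],0],[-1,[-15,0,-11],0]]' 50; python3 - <<'E'
from case import *
print(cs(cur()[0]))
W=optics.grab_frame("wrist"); D=optics.grab_frame("side")
c=W["color"][150:250,190:330,::-1]; b=D["color"][195:255,245:315,::-1]
cv2.imwrite("pics/c5.png",np.hstack([cv2.resize(c,(504,360),interpolation=cv2.INTER_CUBIC),cv2.resize(b,None,fx=4,fy=6,interpolation=cv2.INTER_CUBIC)]))
E
```

```text
t: 23.08
eef_pos: [0.501, -0.2972, 0.1111]
ee_rot: [3.138, -0.647, -0.152]
force: [3.5, 7.7, 9.9]
width: 0.0208
gripper_force: 49.5
[-121.59102924 -158.58544727  111.12329288]
```

View pics/c5.png

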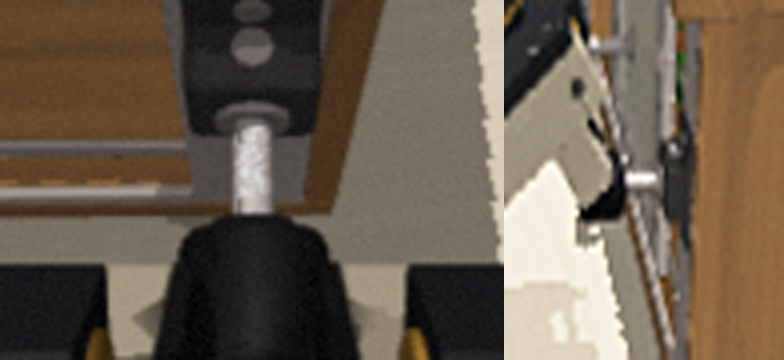

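The rod is exposed by about 24 mm (crop 625 to 665) and the bolt is out. That was the last of my ten views, so from here I rely on numbers. Release, retreat and move in front of the bar.

```bash
python3 -m jog '[[0.15,[0,0,0],0],[0.15,[0,0,0],0],[0.15,[0,0,0],0],[0.15,[0,0,-15],0],[0.15,[0,0,-60],0],[0.15,[0,0,-90],0],[0.15,[15,-60,-90],0],[0.15,[25,-125,-90],0],[0.15,[25,-202,-90],0],[0.15,[25,-202,-90],0],[0.15,[25,-202,-90],0]]' | sed -n 1,5p; python3 - <<'E'
from case import *
p,R=cur(); print(cs(p),R.round(3).tolist())
W=optics.grab_frame("wrist")
for q in [(-106,43,168),(-106,43,118),(-106,43,68)]: print(q,proj(W,w(q)))
# bar in wrist view: search bright/dark vertical edges along rows
g=cv2.cvtColor(W["color"],cv2.COLOR_RGB2GRAY)
for r in (140,150,160,170,180,190,200,210): print(r,g[r,215:310:2].tolist())
# bolt knob rod in side view
D=optics.grab_frame("side"); m=(D["color"].max(2)<55).astype(np.uint8)[215:240,255:300]; print([int(v) for v in m.sum(0)])
E
```

```text
t: 24.55
eef_pos: [0.5075, -0.1038, 0.2257]
ee_rot: [-3.123, -0.595, -0.154]
force: [1.0, -1.1, -0.6]
width: 0.0505
[-142.79715518   33.75002889  225.67438738] [[0.818, -0.143, 0.557], [-0.127, -0.99, -0.068], [0.561, -0.015, -0.828]]
(-106, 43, 168) [251.26101541 196.58500054]
(-106, 43, 118) [253.49842603 209.98864365]
(-106, 43, 68) [255.13192168 219.77757088]
140 [150, 153, 155, 153, 152, 154, 150, 154, 155, 151, 148, 151, 154, 152, 151, 151, 153, 151, 155, 152, 152, 154, 154, 154, 153, 153, 154, 153, 155, 153, 154, 154, 153, 152, 153, 154, 155, 155, 153, 156, 151, 151, 152, 153, 151, 153, 154, 153]
150 [160, 158, 159, 154, 160, 159, 157, 158, 161, 155, 157, 157, 158, 157, 157, 155, 157, 160, 159, 157, 153, 152, 154, 154, 156, 155, 157, 154, 157, 154, 156, 155, 156, 154, 153, 155, 154, 156, 155, 157, 156, 156, 156, 157, 155, 156, 155, 155]
160 [157, 158, 156, 157, 154, 158, 155, 155, 155, 157, 157, 156, 152, 156, 155, 155, 157, 157, 156, 154, 156, 155, 155, 157, 154, 156, 156, 155, 154, 157, 153, 157, 155, 153, 157, 152, 154, 154, 156, 153, 153, 156, 155, 155, 155, 156, 154, 156]
[... 443 characters left out ...]
 71, 67, 71, 70, 69, 70, 69, 70, 57, 60, 82, 83, 75, 45, 43, 65, 69, 68, 71, 68, 69, 70, 67, 72, 66, 65, 67, 66, 67, 68, 69, 67, 72, 65, 69, 65, 69]
200 [56, 58, 58, 54, 61, 80, 77, 78, 79, 76, 77, 75, 74, 76, 77, 77, 74, 75, 76, 146, 177, 174, 165, 166, 139, 75, 80, 78, 76, 78, 77, 77, 75, 76, 76, 78, 74, 78, 76, 77, 76, 76, 75, 78, 80, 79, 73, 77]
210 [44, 44, 39, 44, 41, 43, 40, 41, 42, 43, 41, 42, 40, 39, 40, 41, 40, 41, 41, 40, 50, 50, 45, 43, 37, 43, 49, 49, 47, 43, 46, 48, 49, 46, 46, 45, 48, 47, 48, 43, 47, 45, 49, 47, 46, 47, 48, 49]
[0, 0, 0, 0, 0, 0, 0, 0, 0, 10, 11, 10, 10, 9, 10, 11, 11, 11, 10, 8, 2, 0, 0, 0, 0, 0, 0, 0, 0, 4, 12, 10, 10, 12, 17, 19, 10, 1, 0, 0, 0, 0, 0, 0, 0]
```

The bar's top appears at cols 253–263 on row 200, so y ≈ 37 mm (door about 0.109 open). The side view shows the knob–housing gap of 9 px (≈ 21 mm), which confirms the bolt is out. Now to straddle and grip the bar.

```bash
python3 -m jog '[[0.15,[-10,-1,40],0],[0.15,[-19,-2,73],0],[0.15,[-21,-2,95],0],[0.15,[-22,-2,114],0],[0.15,[-22,-2,114],0],[0.15,[-22,-2,114],0]]' | sed -n 1,5p; python3 -c "
from case import *
print(cs(cur()[0]))"
python3 -m jog '[[-1,[0,0,0],0],[-1,[0,0,0],0],[-1,[0,0,0],0],[-1,[0,0,0],0],[-1,[0,0,0],0],[-1,[0,0,0],0]]' 20
```

```text
t: 25.4
eef_pos: [0.5585, -0.1219, 0.1507]
ee_rot: [-3.09, -0.536, -0.151]
force: [1.6, -0.5, -1.1]
width: 0.0506
[-89.68724315  23.08930024 150.72492705]
t: 26.15
eef_pos: [0.5596, -0.1213, 0.1513]
ee_rot: [-3.089, -0.537, -0.151]
force: [-1.3, 2.2, 4.1]
width: 0.0086
gripper_force: 19.9
```

```bash
python3 st.py|head -1; python3 -m jog '[[-1,[0,15,0],0],[-1,[0,35,0],0],[-1,[0,55,0],0],[-1,[0,70,0],0],[-1,[0,80,0],0],[-1,[0,80,0],0]]' 25; python3 - <<'E'
from case import *
p,R=cur();print(cs(p),R.round(3).tolist())
S=optics.grab_frame("scene");D=optics.grab_frame("side")
E
```

```text
26.15 q [ 0.071 -0.043 -1.016  0.78  -0.087  0.602] p [ 0.5596 -0.1213  0.1513] tilt 30.9 az -2.8 f [-1.3  2.2  4.1] w 0.0086 g 19.9
t: 26.9
eef_pos: [0.5537, -0.2015, 0.1515]
ee_rot: [-3.089, -0.546, -0.151]
force: [7.2, -2.8, 6.9]
width: 0.0007
gripper_force: 6.0
[-83.05453641 -56.35109766 151.48137878] [[0.845, -0.123, 0.52], [-0.128, -0.991, -0.026], [0.519, -0.045, -0.854]]
```

The grip was lost (width 0.7 mm): at that end the arm was at its elbow limit and came out too high. I'll retreat and find the bar in the wrist view numerically.

```bash
python3 -m jog '[[-1,[0,0,-15],0],[0.15,[0,0,-50],0],[0.15,[-10,0,-70],0],[0.15,[-10,0,-70],0],[0.15,[-10,0,-70],0]]' | sed -n 1,6p; python3 - <<'E'
from case import *
p,R=cur();print(cs(p),R.round(3).tolist())
W=optics.grab_frame("wrist"); g=cv2.cvtColor(W["color"],cv2.COLOR_RGB2GRAY).astype(int)
for y in (45,20,0,-20,-40,-60,-72): print(y,[np.round(proj(W,w((-106,y,z))),0).tolist() for z in(168,152,118,68)])
print("knob",proj(W,w((-128,-160,118))))
r0,c0=proj(W,w((-106,-20,160)))[1],0
for r in range(int(r0)-6,int(r0)+30,4): print(r,g[r,60:440:5].tolist())
E
```

```text
t: 27.62
eef_pos: [0.5048, -0.1978, 0.2017]
ee_rot: [-3.089, -0.535, -0.151]
force: [0.7, 0.0, -0.2]
width: 0.035
gripper_force: 0.0
[-132.06073322  -59.67632756  201.66161723] [[0.85, -0.124, 0.511], [-0.129, -0.991, -0.025], [0.51, -0.045, -0.859]]
45 [[138.0, 197.0], [147.0, 201.0], [162.0, 208.0], [178.0, 216.0]]
20 [[168.0, 197.0], [174.0, 201.0], [186.0, 208.0], [199.0, 217.0]]
0 [[191.0, 197.0], [196.0, 201.0], [206.0, 209.0], [216.0, 217.0]]
-20 [[215.0, 197.0], [219.0, 201.0], [225.0, 209.0], [232.0, 217.0]]
-40 [[239.0, 197.0], [241.0, 202.0], [245.0, 209.0], [249.0, 217.0]]
-60 [[263.0, 198.0], [264.0, 202.0], [265.0, 209.0], [266.0, 217.0]]
-72 [[278.0, 198.0], [277.0, 202.0], [277.0, 209.0], [277.0, 218.0]]
knob [368.75090052 233.11117647]
193 [174, 176, 148, 41, 35, 33, 33, 37, 36, 51, 51, 60, 60, 56, 56, 59, 60, 60, 58, 61, 59, 62, 59, 58, 59, 56, 58, 62, 58, 53, 57, 55, 54, 60, 77, 76, 76, 76, 76, 77, 162, 112, 74, 75, 76, 78, 77, 78, 81, 76, 76, 76, 82, 58, 58, 50, 56, 54, 5, 23, 32, 35, 39, 32, 31, 93, 96, 174, 175, 173, 172, 174, 172, 172, 176, 173]
197 [174, 175, 
[... 2013 characters left out ...]
5, 175, 172, 172, 173, 174, 174, 175, 176, 179, 176, 176, 174, 179, 178, 179, 175, 173, 178, 174, 178, 180, 178, 171, 177, 175, 176, 175, 174, 177, 180, 175, 179, 176, 176, 163, 176, 162, 152, 110, 42, 173, 154, 92, 161, 92, 157, 160, 159, 155, 138, 156, 74, 144, 101, 159, 101, 133, 97, 11, 12, 13, 44, 94, 102, 100, 175, 176, 171, 175, 176, 171, 173, 170, 172]
225 [175, 177, 175, 174, 176, 173, 177, 176, 174, 114, 10, 15, 11, 10, 14, 9, 11, 15, 16, 10, 8, 17, 16, 9, 14, 9, 15, 15, 177, 106, 99, 114, 112, 101, 11, 166, 177, 175, 176, 172, 149, 154, 146, 106, 90, 123, 38, 19, 99, 100, 102, 111, 148, 10, 18, 19, 15, 10, 17, 17, 13, 18, 14, 18, 13, 15, 15, 13, 13, 15, 16, 41, 177, 177, 173, 175]
```

The bar now shows at col 262, so y ≈ −59 mm: the door is only about 13 mm from shut. I'll straddle the bar again lower down, where the arm can reach, then grip and finish the slide.

```bash
python3 -m jog '[[0.15,[-8,2,45],0],[0.15,[-12,3,70],0],[0.15,[-15,3,91],0],[0.15,[-15,3,91],0]]' | sed -n 1,4p; python3 -c "
from case import *
print(cs(cur()[0]),status.get_state()['q'].round(3))"
python3 -m jog '[[-1,[0,0,0],0],[-1,[0,0,0],0],[-1,[0,0,0],0],[-1,[0,0,0],0],[-1,[0,0,0],0]]' 40
```

```text
t: 28.18
eef_pos: [0.5373, -0.2011, 0.1132]
ee_rot: [-3.091, -0.53, -0.15]
force: [-0.8, 0.3, -0.0]
[-99.42335926 -58.33680206 113.15296514] [-0.005  0.04  -0.859  0.16  -0.141  1.287]
t: 28.8
eef_pos: [0.5387, -0.201, 0.117]
ee_rot: [-3.09, -0.537, -0.15]
force: [-2.9, 1.2, 5.7]
width: 0.0099
gripper_force: 39.9
```

```bash
python3 -m jog '[[-1,[0,6,0],0],[-1,[0,11,0],0],[-1,[0,14,0],0]]'; python3 -m jog '[[-1,[0,3,0],0],[-1,[0,6,0],0],[-1,[0,6,0],0]]';python3 -c "
from case import *
print(cs(cur()[0]))"
```

```text
t: 29.18
eef_pos: [0.5373, -0.2125, 0.1168]
ee_rot: [-3.088, -0.538, -0.149]
force: [-17.6, 57.6, 24.1]
width: 0.0098
gripper_force: 40.3
t: 29.55
eef_pos: [0.5372, -0.2139, 0.1167]
ee_rot: [-3.085, -0.538, -0.145]
force: [-18.3, 81.3, 30.4]
width: 0.0125
gripper_force: 40.4
[-97.63250786 -70.97799672 116.66103612]
```

The force rose to 81 N with the bar at y ≈ −71 mm, so the door is against its stop. I'll ease off, release, retreat and check with the wrist camera.

```bash
python3 -m jog '[[-1,[0,-6,0],0],[-0.5,[0,-7,0],0],[0.1,[0,-7,0],0],[0.1,[0,-7,0],0],[0.1,[0,-7,0],0],[0.1,[0,-7,-20],0],[0.1,[0,-7,-60],0],[0.1,[-5,-7,-90],0],[0.1,[-5,-7,-90],0]]'; python3 - <<'E'
from case import *
p,R=cur();print(cs(p),R.round(3).tolist())
W=optics.grab_frame("wrist"); g=cv2.cvtColor(W["color"],cv2.COLOR_RGB2GRAY).astype(int)
for y in (-50,-60,-72): print(y,[np.round(proj(W,w((-106,y,z))),0).tolist() for z in(168,152,118,68)])
print("knob",proj(W,w((-141,-160,118))),proj(W,w((-110,-160,118))))
for r in range(180,224,4): print(r,g[r,225:320:2].tolist())
D=optics.grab_frame("side"); m=(D["color"].max(2)<55).astype(np.uint8)[215:240,255:300]; print([int(v) for v in m.sum(0)])
for r in (205,209,213,217,221): print('k',r,g[r,330:400:2].tolist())
E
```

```text
t: 30.68
eef_pos: [0.4866, -0.2114, 0.1928]
ee_rot: [-3.089, -0.541, -0.152]
force: [-1.0, -0.4, -0.1]
width: 0.0482
gripper_force: 0.0
[-148.0676801   -75.7624337   192.82716419] [[0.848, -0.124, 0.516], [-0.129, -0.991, -0.026], [0.515, -0.045, -0.856]]
-50 [[231.0, 176.0], [234.0, 182.0], [239.0, 192.0], [244.0, 203.0]]
-60 [[243.0, 176.0], [245.0, 182.0], [249.0, 192.0], [252.0, 203.0]]
-72 [[258.0, 176.0], [259.0, 182.0], [261.0, 192.0], [263.0, 203.0]]
knob [354.05100036 228.83766118] [351.90088218 196.63171615]
180 [80, 80, 75, 79, 76, 80, 82, 79, 79, 80, 78, 81, 79, 170, 181, 177, 177, 171, 167, 80, 64, 79, 79, 82, 83, 82, 80, 79, 76, 80, 80, 81, 75, 79, 79, 78, 77, 77, 77, 80, 80, 77, 79, 77, 81, 81, 78, 79]
184 [62, 65, 67, 67, 65, 62, 71, 72, 75, 68, 68, 70, 70, 69, 156, 191, 190, 157, 68, 50, 60, 74, 74, 74, 80, 88, 91, 81, 78, 80, 91, 92, 92, 78, 78, 77, 77, 95, 96, 79, 81, 79, 89, 96, 89, 87, 87, 61]
188 [122, 127, 127, 122, 123, 120, 124, 119, 120, 118, 117, 116, 85, 80, 50, 46, 46, 47, 50, 39, 90, 125, 123, 128, 127, 122, 123, 118, 123, 120, 117, 120, 121, 125, 121, 1
[... 2051 characters left out ...]
131, 179, 177, 179, 178, 179, 178, 179, 181]
k 209 [158, 160, 103, 52, 2, 10, 12, 15, 18, 22, 22, 25, 30, 21, 18, 16, 9, 15, 56, 102, 99, 101, 107, 136, 93, 98, 124, 178, 180, 178, 181, 178, 177, 178, 179]
k 213 [178, 181, 180, 115, 6, 6, 11, 14, 18, 20, 25, 26, 30, 24, 25, 17, 13, 9, 63, 177, 176, 178, 179, 180, 179, 179, 178, 176, 175, 177, 178, 178, 179, 178, 175]
k 217 [178, 177, 178, 121, 1, 8, 14, 11, 18, 26, 25, 21, 26, 26, 21, 17, 17, 12, 40, 179, 179, 177, 177, 176, 177, 179, 178, 176, 179, 176, 176, 181, 179, 177, 178]
k 221 [179, 181, 179, 133, 12, 10, 7, 17, 21, 19, 32, 29, 27, 25, 23, 22, 16, 11, 27, 181, 181, 182, 180, 180, 179, 178, 181, 179, 182, 179, 180, 181, 180, 179, 184]
```

The bar is at col 256 and the knob at col 351, a spacing of 95 px that matches the shut-door prediction, and the bolt is still out. Next I'll close the fingers and go to a point in front of the knob, ready to push.

```bash
python3 -m jog '[[-1,[-10,30,-14],0],[-1,[-16,60,-14],0],[-1,[-16,82,-14],0],[-1,[-40,84,25],0],[-1,[-57,86,55],0],[-1,[-57,86,55],0],[-1,[-57,86,55],0]]'; python3 -c "
from case import *
p,R=cur();print(cs(p),R.round(3).tolist(),status.get_state()['q'].round(3))"
```

```text
t: 31.65
eef_pos: [0.4561, -0.2907, 0.1106]
ee_rot: [-3.09, -0.536, -0.15]
force: [-0.9, 0.5, -0.2]
width: 0.0005
gripper_force: 0.0
[-166.94656051 -158.62346759  110.55335586] [[0.85, -0.123, 0.512], [-0.129, -0.991, -0.025], [0.51, -0.044, -0.859]] [-0.35   0.03  -0.646 -0.396 -0.405  2.111]
```

```bash
python3 -m jog '[[-1,[5,0,1],0],[-1,[10,0,3],0],[-1,[14,0,6],0],[-1,[18,0,8],0],[-1,[22,0,11],0]]' | sed -n 2,4p;  python3 -m jog '[[-1,[3,0,2],0],[-1,[6,0,4],0],[-1,[9,0,5],0]]'| sed -n 2,4p; python3 -c "
from case import *
p,R=cur();print(cs(p))
D=optics.grab_frame('side'); m=(D['color'].max(2)<55).astype(np.uint8)[215:240,255:300]; print([int(v) for v in m.sum(0)])"
```

```text
eef_pos: [0.4803, -0.2934, 0.1122]
ee_rot: [-3.09, -0.536, -0.15]
force: [-0.3, -0.3, -0.5]
eef_pos: [0.4888, -0.2943, 0.1115]
ee_rot: [-3.089, -0.533, -0.151]
force: [-6.7, -1.3, 3.1]
[-134.02726082 -157.53120765  111.46740162]
[0, 0, 0, 0, 0, 0, 0, 0, 0, 0, 6, 7, 7, 9, 10, 10, 10, 10, 10, 10, 9, 1, 0, 0, 0, 0, 0, 0, 0, 4, 11, 10, 9, 10, 17, 19, 7, 0, 0, 0, 0, 0, 0, 0, 0]
```

```bash
python3 -m jog '[[-1,[4,0,2],0],[-1,[7,0,4],0],[-1,[10,0,6],0],[-1,[13,0,8],0]]'| sed -n 2,4p; python3 -m jog '[[-1,[2,0,1],0],[-1,[3,0,2],0]]'| sed -n 2,4p; python3 -c "
from case import *
p,R=cur();print(cs(p))
D=optics.grab_frame('side'); m=(D['color'].max(2)<55).astype(np.uint8)[215:240,255:300]; print([int(v) for v in m.sum(0)])"
```

```text
eef_pos: [0.5058, -0.2966, 0.1122]
ee_rot: [-3.09, -0.537, -0.15]
force: [-0.1, -0.0, 0.6]
eef_pos: [0.5071, -0.2966, 0.1113]
ee_rot: [-3.089, -0.533, -0.151]
force: [-17.2, 0.6, 12.8]
[-115.60675329 -157.19640709  111.26505897]
[0, 0, 0, 0, 0, 0, 0, 0, 0, 0, 0, 0, 0, 0, 0, 0, 0, 3, 8, 7, 10, 11, 9, 10, 10, 10, 10, 8, 4, 4, 12, 9, 9, 11, 17, 19, 8, 0, 0, 0, 0, 0, 0, 0, 0]
```

The knob has travelled about 20 mm and pushes back with 21 N, so it is at its stop. I'll retreat and compare with the first side picture.

```bash
python3 -m jog '[[-1,[-10,0,-6],0],[-1,[-20,0,-20],0],[-1,[-30,0,-60],0],[-1,[-30,0,-100],0],[-1,[-30,0,-100],0]]'| sed -n 1,4p; python3 - <<'E'
from case import *
D=optics.grab_frame('side')
for im in (D['color'],cv2.imread('pics/side0.png')[...,::-1]):
  m=(im.max(2)<55).astype(np.uint8)[215:240,255:300]; print([int(v) for v in m.sum(0)])
W=optics.grab_frame("wrist"); g=cv2.cvtColor(W["color"],cv2.COLOR_RGB2GRAY).astype(int)
print([np.round(proj(W,w(q))).tolist() for q in ((-106,-72,168),(-106,-72,152),(-121,-160,118),(-95,-160,118))])
u=proj(W,w((-106,-72,152))); 
for r in range(int(u[1])-8,int(u[1])+14,4): print(r,int(u[0])-30,g[r,int(u[0])-30:int(u[0])+30:2].tolist())
for r in range(180,215,8): print('k',r,g[r,230:290:2].tolist())
for n in("scene","side"):
  a=optics.grab_frame(n)["color"].astype(int); b=cv2.imread(f"pics/{n}0.png")[...,::-1].astype(int); d=(abs(a-b).max(2)>60).astype(np.uint8)
  for nm,q in(("jar/pad/tape",None),): print(n,[ (k,int(d[y-8:y+8,x-8:x+8].sum())) for k,(x,y) in ({"j1":(252,125),"j2":(286,152),"pad":(174,206),"tape":(282,310)} if n=="scene" else {"j1":(302,130),"j2":(317,150),"pad":(205,207),"tape":(250,305)}).items()])
E
```

```text
t: 34.12
eef_pos: [0.432, -0.2912, 0.1864]
ee_rot: [-3.092, -0.542, -0.15]
force: [0.3, 0.1, -0.4]
[0, 0, 0, 0, 0, 0, 0, 0, 0, 0, 0, 0, 0, 0, 0, 0, 0, 5, 12, 9, 10, 11, 10, 10, 10, 10, 10, 9, 4, 4, 12, 10, 9, 11, 17, 20, 9, 0, 0, 0, 0, 0, 0, 0, 0]
[0, 0, 0, 0, 0, 0, 0, 0, 0, 0, 0, 0, 0, 0, 0, 0, 0, 6, 12, 11, 11, 11, 11, 10, 10, 11, 11, 10, 5, 4, 12, 11, 10, 12, 18, 21, 13, 2, 0, 0, 0, 0, 0, 0, 0]
[[155.0, 124.0], [163.0, 133.0], [262.0, 163.0], [263.0, 138.0]]
124 132 [58, 60, 67, 66, 64, 67, 71, 66, 73, 158, 172, 168, 165, 155, 132, 153, 123, 70, 59, 70, 70, 71, 68, 71, 70, 73, 68, 68, 68, 70]
128 132 [57, 57, 60, 58, 63, 66, 65, 72, 128, 172, 171, 172, 177, 178, 63, 48, 109, 59, 69, 68, 67, 68, 66, 69, 69, 67, 70, 67, 65, 66]
132 132 [57, 59, 60, 57, 58, 63, 66, 68, 61, 112, 163, 177, 135, 46, 46, 41, 37, 45, 68, 66, 66, 71, 70, 68, 55, 46, 45, 43, 42, 47]
136 132 [61, 58, 62, 60, 61, 57, 60, 58, 65, 64, 68, 47, 43, 45, 47, 45, 44, 42, 36, 64, 68, 71, 66, 65, 71, 55, 55, 66, 63, 44]
140 132 [59, 59, 59, 60, 63, 59, 61, 60, 54, 60, 68, 66, 65, 49, 48, 47, 47, 44, 41, 35, 40, 72, 73
[... 339 characters left out ...]
80, 180, 182, 182, 181, 182, 181, 181, 180, 180, 179, 185, 182, 181, 185, 180, 181, 181, 125, 100, 98, 96, 97, 99, 97, 99]
k 196 [181, 179, 176, 178, 179, 181, 180, 181, 176, 180, 178, 181, 181, 181, 183, 180, 182, 181, 181, 182, 178, 178, 163, 127, 103, 104, 147, 95, 104, 107]
k 204 [183, 182, 183, 181, 180, 182, 182, 180, 181, 178, 180, 181, 182, 182, 184, 180, 180, 181, 181, 185, 184, 181, 183, 182, 184, 183, 184, 181, 184, 179]
k 212 [180, 181, 181, 182, 181, 185, 181, 184, 181, 181, 182, 183, 183, 179, 180, 180, 177, 180, 179, 180, 177, 179, 179, 180, 181, 180, 177, 180, 180, 180]
scene [('j1', 0), ('j2', 0), ('pad', 80), ('tape', 2)]
side [('j1', 0), ('j2', 0), ('pad', 8), ('tape', 0)]
```

The knob's columns match its original home position, the bar is at its shut position, and the jars and tape are unchanged. The pad differences look like arm occlusion and shadow, and the arm never went low near it. Handing in.

```bash
python3 -c "
from station import order; print(order.job_done())"
```

```text
the job is handed in; nothing more can be done
None
```

I handed the job in at about 34 s: the bolt was pulled out, the door slid shut by its bar and the knob pushed back home, all confirmed by camera or force readings; the jars and tape are unchanged, and the pad's position was not confirmed because its image patch differed, probably from the arm blocking the view.

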